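# Probe the two contacts of a battery pack

## Task

Check the battery pack in the parts store: take the pen-shaped tester out of its stand and touch its tip gently for about half a second to the middle of the round brass contact on the pack, then likewise to the middle of the square one. Then put the tester back in its stand, tip down and fully seated on its collar, and let go.

Things in the scene. Friction and masses are not known exactly. Their poses are not given: they have to be found in the camera images.
- probe: Grey round test pen, 148 mm long, 0.13 kg, standing tip down in the stand. Origin at the end of its steel tip (unpressed); z along the pen to its blunt top. The tip, a 6 mm ball on a pin, springs up into the nose by up to 8 mm (0.8 N to start, 4 N fully in). Nose and lower barrel: at most 15 mm diameter, up to 75 mm; collar 36 mm diameter at 75-81 mm; grip 22 mm diameter at 81-148 mm.
- stand: Black pen stand fixed to the desk: foot 90 x 80 mm, two side walls, 64 x 64 mm top plate at 75-95 mm height with a 26 mm through hole at its centre. Origin under its centre at desk height, z up (the hole's axis). Seated, the pen hangs upright in the hole, its collar's underside on the plate, its tip 20 mm above the desk and up to 5 mm off the axis.
- round_contact: Round brass disc, 34 mm diameter, rigid, on the flat top of the fixed grey battery pack (115 x 225 mm, 46 mm high). Origin at the centre of its upper face, 50 mm above the desk; z up. In one row, 68 mm apart and in any order: this disc, the square contact and a narrow brass bar (52 x 14 mm) that is not used.
- square_contact: Square brass contact plate, 32 x 32 mm, rigid, on the same pack in the same row. Origin at the centre of its upper face, 50 mm above the desk; z up, x and y along its edges.
There are look-alikes about, which are no part of the job. Of the things that look like the stand, take the one that is farthest to the robot's right at the start.

How it is judged:
On the way, in this order (a step that is already met when the one before it is completed fails the run):
1. the held tester's tip rests on the round contact, within 15 mm of its centre (contact force between probe and round_contact above 0.4 N and horizontal distance between probe and round_contact below 0.015 m and contact force between the fingers and probe above 0.5 N), for 0.2 s.
2. then the held tester's tip rests on the square contact, within 15 mm of its centre (contact force between probe and square_contact above 0.4 N and horizontal distance between probe and square_contact below 0.015 m and contact force between the fingers and probe above 0.5 N), for 0.2 s.
At the end, for the whole second after the job is handed in: The tester hangs at rest in the stand's hole, tip down and upright within 10 degrees, collar on the top plate (tip 15 to 25 mm above the desk, within 12 mm of the hole's axis), released (horizontal distance between probe and stand below 0.012 m and z of probe in the frame of stand between 0.015 and 0.025 m and angle between probe's own z axis and vertical below 0.17 rad and linear speed of probe below 0.02 m/s); the robot touches nothing.
It fails at once if the tester is pressed on a contact with more than 25 N (contact force between probe and round_contact above 25 N or contact force between probe and square_contact above 25 N).
It also fails if it takes over 48 s, if anything falls off the work surface, if the arm or the gripper's body presses on something with over 40 N, if the wrist force passes 120 N, or if a joint passes its speed limit or range.

## Robot

A 7-joint arm with a two-finger parallel gripper is mounted at the origin on the work surface. World frame = base frame: x ahead of the robot, y to its left, z up, the work surface at z = 0. Lengths are in m, angles in rad, forces in N, time in s.
With the tool pointing down it reaches from about 0.35 to 0.9 m from the base axis. Payload 8.1 kg.
Tool frame: the origin (TCP) lies at the very end of the fingers, on their centre line; the grasp point (between the pads) lies 19 mm behind it; z points along the fingers, y is the line along which they close (so a half turn about z gives the same grasp; the last joint's range is limited). The gripper opens to 92 mm and grips with 3 to 60 N. Pads are 19 mm wide; open, the fingers measure 130 mm over their backs; the gripper's body (75 mm by 190 mm) begins 47 mm behind the grasp point.
Start: joints at [1.043, 0.434, 0.025, 1.573, -0.012, 1.134, -0.075], TCP at [0.258, -0.569, 0.227] pointing down, gripper open.
Joint ranges: [-2.62, 2.62], [-0.44, 2.09], [-1.27, 1.32], [0.08, 2.57], [-1.32, 4.46], [0.12, 2], [-2.74, 2.74]. Speed limits (rad/s): [2.22, 2.22, 3.01, 3.01, 3.14, 3.14, 3.14].

## Interface

Orientations are given as a rotation vector (axis times angle).
In Python, from cell import arm gives the robot as it stands.
- The arm moves only by the shell command python3 -m pendant 'ROWS' [FORCE]. ROWS is a JSON object of lists of equal length, an entry for each row: "slide": the shift along the tool's x, y, z in units of 0.3 m (1.0 is 0.3 m), a list of three; "dr": the turn, a rotation vector about the tool's x, y, z in units of 0.12 rad (1.0 is 0.12 rad), a list of three; "claw": the opening, from 0 (shut) to 1 (fully open). In form: {"slide": [[tx, ty, tz], ...], "dr": [[ax, ay, az], ...], "claw": [claw, ...]}. A call has 1 to 10 rows; each row shifts and turns the commanded pose from where the row before left it, along the tool's axes as they then stand; what a row does not reach is not made up. A row lasts 1/10 s, in which the tool goes at most 50 mm and 8.59 degrees, less where a joint would pass 70% of its speed; a pose out of reach is approached as far as the arm can. A call with a number of a shift or a turn outside -1 to 1 is refused whole. A call with a gripper value outside its range is refused whole. The fingers move at their own pace and stop on an object; FORCE is the grip in N (left out, the last holds). Time passes only in rows, so rows that do not move let the fingers close. It gives the time, the measured TCP pose, the force, the opening and the grip force at its end, in the units of the state.
- arm.observe(): the state, without advancing time (a new reading comes with each control period).
- arm.get_image(name): name is "side" or "top" or "wrist"; returns the picture (400x640x3 uint8, red, green, blue); there is no depth.
- arm.calibration(name): a dict with "K" (3x3 intrinsics, pixels), "dist" ([k1, k2, p1, p2, k3] as OpenCV has them; the pictures are not rectified), "xyz" and "orientation" of the camera in the world. Camera axes: x right, y up, looking along -z (the intrinsics and any distortion apply to the point x, -y, -z); pixel columns grow to the right and rows downward; lengths in m; the calibration is good to about 2 mm. A picture is of the moment at which its call begins: read the wrist's pose just before it. calibration takes no time and is no camera call; for the wrist camera it gives the pose at the moment of the call.
- arm.sign_off(): hands the job in; it is judged then, once.
The state is a dict: "clock": time; "joints": joint angles; "dq": joint speeds; "joint_efforts": joint torques, N m; "position": TCP position; "ee_rot": TCP orientation; "force": force on the tool from outside, world axes, zero at the start; "ft_torque": the same for the moment, N m; "width": opening from 0.0 (shut) to 1.0 (fully open); "gripper_force": force on a finger pad.
Only numpy, scipy, OpenCV 4.12 (cv2) and the standard library are available. Lean on these libraries where they do the work, as an engineer would, in place of code of your own. Each camera call takes 0.05 s, during which the arm holds its last target. There are 200 camera calls.

## Working session

There is one attempt and no reset: what is moved stays moved. The work goes in short steps, Python scripts to look and compute and a shell command to move; the robot and the scene stay as the last step left them, time stands still between calls to the robot, and variables do not carry over. Pictures are saved under pics/ and viewed, at most 10 in all, crops included, and the job is handed in when it is done.

```bash
mkdir -p pics; cat > h.py <<'E'
import numpy as np, cv2
from scipy.spatial.transform import Rotation as R
from cell import arm
def cal(n):
    c=arm.calibration(n); o=np.array(c['orientation'],float)
    Rm=o if o.shape==(3,3) else R.from_rotvec(o).as_matrix() if o.size==3 else R.from_quat(o).as_matrix()
    return np.array(c['K'],float),np.array(c['dist'],float),np.array(c['xyz'],float),Rm
def px2w(c,u,v,z):
    K,d,p,Rm=c
    q=cv2.undistortPoints(np.array([[[u,v]]],float),K,d)[0,0]
    r=Rm@np.array([q[0],-q[1],-1.]); return p+r*(z-p[2])/r[2]
def w2px(c,P):
    K,d,p,Rm=c
    q=(np.atleast_2d(P)-p)@Rm*[1,-1,-1]
    return cv2.projectPoints(q,np.zeros(3),np.zeros(3),K,d)[0][:,0]
def snap(n,f):
    c=cal(n); im=arm.get_image(n); cv2.imwrite('pics/'+f,im[:,:,::-1]); return c,im
E
python3 - <<'E'
from h import *
for n in ('top','side','wrist'):
    c,_=snap(n,n+'0.png'); print(n,arm.calibration(n))
print(arm.observe())
a=cv2.imread('pics/top0.png')
E
```

```text
top {'K': array([[407.57308401,   0.        , 319.6345353 ],
       [  0.        , 407.57308401, 202.22900388],
       [  0.        ,   0.        ,   1.        ]]), 'dist': array([-0.06543129,  0.        ,  0.        ,  0.        ,  0.        ]), 'xyz': array([ 0.45756479, -0.04602204,  0.8187644 ]), 'orientation': array([ 0.08991313, -0.08374421, -1.5563775 ])}
side {'K': array([[368.25075462,   0.        , 320.94570804],
       [  0.        , 368.25075462, 203.92694311],
       [  0.        ,   0.        ,   1.        ]]), 'dist': array([0.03012851, 0.        , 0.        , 0.        , 0.        ]), 'xyz': array([0.20665895, 0.48685134, 0.47394858]), 'orientation': array([ 0.34218143, -1.22965271, -2.334662  ])}
wrist {'K': array([[328.59028915,   0.        , 322.10923455],
       [  0.        , 328.59028915, 197.33407412],
       [  0.        ,   0.        ,   1.        ]]), 'dist': array([-0.00459011,  0.        ,  0.        ,  0.        ,  0.        ]), 'xyz': array([ 0.32763892, -0.53736989,  0.38499394]), 'orientation': array([-0.25854297,  0.16800186, -1.13714345])}
{'clock': 0.15, 'joints': array([ 1.04341247,  0.43505114,  0.02498291,  1.57389163, -0.01161027,
        1.13398129, -0.07511561]), 'dq': array([ 6.72141782e-04, -1.63125002e-03, -8.89724288e-04, -3.28413377e-03,
        1.04075439e-04,  2.53696640e-03,  1.44197697e-05]), 'joint_efforts': array([ 1.98067559e-03, -6.68265438e+01,  9.85934660e-01, -3.14692926e+01,
       -6.04417291e-02,  3.94479744e-02,  1.37097568e-04]), 'position': array([ 0.25737406, -0.56912348,  0.2261313 ]), 'ee_rot': array([-3.06992336e+00, -6.61856338e-01,  5.49275234e-04]), 'force': array([-0.46594644,  0.37155168,  0.92017556]), 'ft_torque': array([-0.02630818,  0.01667917,  0.00016475]), 'gripper_force': 0.0, 'width': 1.0006933427967546}
```

View pics/top0.png

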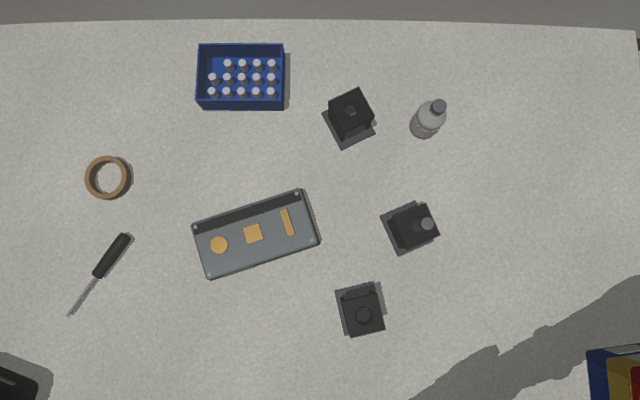

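View pics/side0.png

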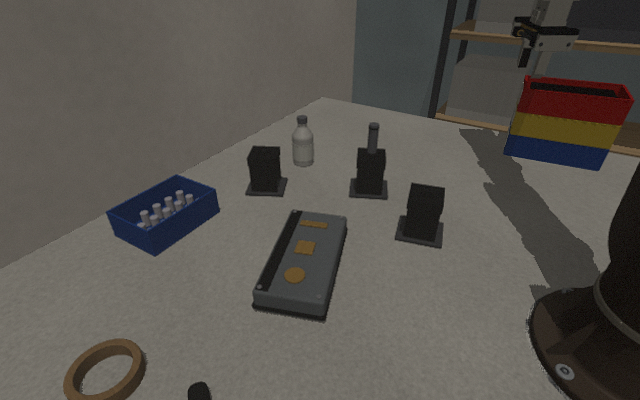

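The top view shows the pack's disc at (219,244), square at (253,233) and bar at (287,222). The pen stands in the rightmost stand at about (412,228), with its top at (427,224). I'll enlarge both areas.

```bash
python3 - <<'E'
from h import *
a=cv2.imread('pics/top0.png')
c1=cv2.resize(a[190:265,365:465],None,fx=6,fy=6,interpolation=cv2.INTER_CUBIC)
cv2.imwrite('pics/c1.png',c1)
c=cal('top')
# brass centroids
hsv=cv2.cvtColor(a,cv2.COLOR_BGR2HSV)
m=cv2.inRange(hsv,(10,110,120),(30,255,255)); m[:190]=0;m[290:]=0;m[:,:190]=0;m[:,330:]=0
n,l,s,ce=cv2.connectedComponentsWithStats(m)
for i in range(1,n):
    if s[i,4]>50: print(s[i],ce[i],px2w(c,*ce[i],.05))
b=cv2.imread('pics/side0.png');cs=cal('side')
hsv=cv2.cvtColor(b,cv2.COLOR_BGR2HSV)
m=cv2.inRange(hsv,(10,110,100),(30,255,255)); m[:200]=0;m[300:]=0;m[:,:260]=0;m[:,350:]=0
n,l,s,ce=cv2.connectedComponentsWithStats(m)
for i in range(1,n):
    if s[i,4]>50: print('side',ce[i],px2w(cs,*ce[i],.05))
print('pen top',px2w(c,427,224,.168))
for p in [(350,110),(362,315)]: print(px2w(c,*p,.095))
E
```

```text
[280 209  14  27 176] [286.80681818 221.93181818] [0.50481251 0.01909131 0.05      ]
[243 224  20  20 258] [252.71317829 233.14728682] [0.4827623  0.08307236 0.05      ]
[211 237  17  16 225] [218.73777778 244.47555556] [0.46047193 0.14686198 0.05      ]
side [304.5530303  247.00757576] [0.48212117 0.08618929 0.05      ]
side [294.04945055 274.07692308] [0.46071673 0.14916116 0.05      ]
pen top [ 0.49695324 -0.21556963  0.168     ]
[ 0.70942007 -0.09630993  0.095     ]
[ 0.34124672 -0.11901646  0.095     ]
```

View pics/c1.png

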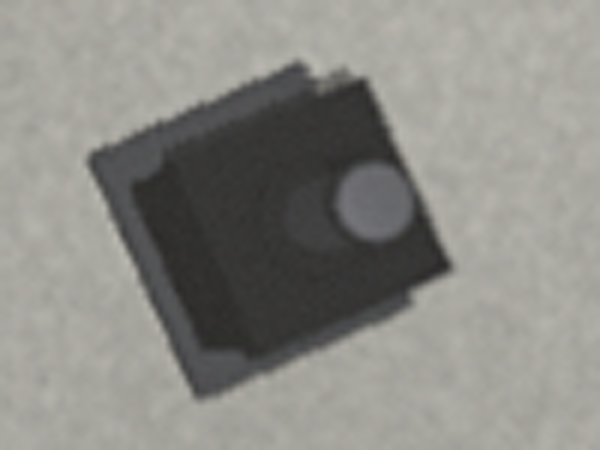

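The crop puts the pen top at about (427.3,223.5). The top plate corners are at crop (170,150), (365,82), (450,268) and (250,358), so the plate centre is at about (416.5,225.6). The contacts come out 67.6 mm apart, which matches the 68 mm given. Next I'll work out the approach.

```bash
cat >> h.py <<'E'
def go(x,y,z,yaw=None):
    o=arm.observe(); Rm=R.from_rotvec(o['ee_rot']).as_matrix(); d=np.array([x,y,z])-o['position']
    print('tcp',o['position'].round(4),'t',round(o['clock'],2),'F',o['force'].round(2),'w',round(o['width'],3),'g',round(o['gripper_force'],1))
    print('tool x',Rm[:,0].round(3),'y',Rm[:,1].round(3),'z',Rm[:,2].round(4)); print('slide total',(Rm.T@d/0.3).round(4),'rows>=',np.linalg.norm(d)/.05)
E
python3 - <<'E'
from h import *
c=cal('top');cs=cal('side')
print('pen top',px2w(c,427.0,223.3,.168),'stand',px2w(c,416.2,225.4,.095))
for p in [(170,150),(365,82),(450,268),(250,358)]: print(px2w(c,365+p[0]/6-.4,190+p[1]/6-.4,.095))
print('side pen top',px2w(cs,374,125,.168))
go(.496,-.215,.23)
E
```

```text
pen top [ 0.49807668 -0.21558594  0.168     ] stand [ 0.49866464 -0.21516591  0.095     ]
[ 0.51747059 -0.17366326  0.095     ]
[ 0.53853484 -0.23232915  0.095     ]
[ 0.48331761 -0.25696514  0.095     ]
[ 0.45620564 -0.19702605  0.095     ]
side pen top [ 0.49458399 -0.20731341  0.168     ]
tcp [ 0.2574 -0.5691  0.2261] t 0.15 F [-0.47  0.37  0.92] w 1.001 g 0.0
tool x [ 0.911  0.412 -0.   ] y [ 0.412 -0.911 -0.001] z [-6.e-04  1.e-03 -1.e+00]
slide total [ 1.2111 -0.7478 -0.0121] rows>= 8.54074337926045
```

```bash
python3 -m pendant '{"slide":[[0.12,-0.075,-0.01],[0.12,-0.075,-0.01],[0.12,-0.075,0],[0.12,-0.075,0],[0.12,-0.075,0],[0.12,-0.075,0],[0.12,-0.075,0],[0.12,-0.075,0],[0.12,-0.075,0],[0.12,-0.075,0]],"dr":[[0,0,0],[0,0,0],[0,0,0],[0,0,0],[0,0,0],[0,0,0],[0,0,0],[0,0,0],[0,0,0],[0,0,0]],"claw":[1,1,1,1,1,1,1,1,1,1]}'
python3 -m pendant '{"slide":[[0,0,0],[0,0,0]],"dr":[[0,0,0],[0,0,0]],"claw":[1,1]}'
python3 - <<'E'
from h import *
c,_=snap('wrist','w1.png')
P=np.array([[.498,-.215,z] for z in(.168,.101)]+[[.4985,-.215,.095]]); print(w2px(c,P))
go(.498,-.215,.116)
E
```

```text
clock: 1.15
position: [0.4934, -0.2146, 0.2327]
ee_rot: [3.071, 0.662, -0.0]
force: [0.4, 0.2, -0.7]
width: 0.999
gripper_force: 0.0
clock: 1.35
position: [0.4931, -0.2151, 0.2325]
ee_rot: [-3.07, -0.666, 0.001]
force: [0.4, -1.5, -0.5]
width: 1.001
gripper_force: 0.0
[[324.9403154  204.71963665]
 [324.34539366 181.92029337]
 [324.52902243 179.86969211]]
tcp [ 0.4925 -0.2166  0.2325] t 1.4 F [-0.29  0.79 -0.5 ] w 1.002 g 0.0
tool x [ 0.911  0.412 -0.001] y [ 0.412 -0.911 -0.   ] z [-8.e-04 -4.e-04 -1.e+00]
slide total [0.0193 0.0029 0.3882] rows>= 2.3320575781095343
```

View pics/w1.png

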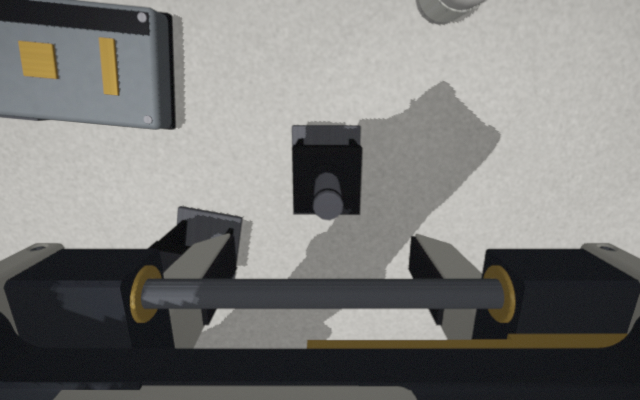

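The wrist view shows the pen top at (328,204) against a predicted (325,205), so the position is confirmed and I'm shifting about 2 mm to tool +y. Now I'll descend and grip.

```bash
python3 -m pendant '{"slide":[[0.019,0.008,0.06],[0,0,0.08],[0,0,0.08],[0,0,0.08],[0,0,0.06],[0,0,0.028],[0,0,0],[0,0,0]],"dr":[[0,0,0],[0,0,0],[0,0,0],[0,0,0],[0,0,0],[0,0,0],[0,0,0],[0,0,0]],"claw":[1,1,1,1,1,1,1,1]}'
python3 -m pendant '{"slide":[[0,0,0],[0,0,0],[0,0,0],[0,0,0],[0,0,0],[0,0,0],[0,0,0],[0,0,0],[0,0,0],[0,0,0]],"dr":[[0,0,0],[0,0,0],[0,0,0],[0,0,0],[0,0,0],[0,0,0],[0,0,0],[0,0,0],[0,0,0],[0,0,0]],"claw":[0,0,0,0,0,0,0,0,0,0]}' 25
python3 - <<'E'
from h import *
go(.4985,-.215,.116)
E
```

```text
clock: 2.2
position: [0.4992, -0.2168, 0.117]
ee_rot: [3.071, 0.66, 0.001]
force: [-0.5, -1.0, 0.2]
width: 1.001
gripper_force: 0.0
clock: 3.2
position: [0.499, -0.216, 0.1163]
ee_rot: [3.071, 0.662, -0.0]
force: [0.0, -0.5, -0.4]
width: 0.237
gripper_force: 25.0
tcp [ 0.499  -0.216   0.1163] t 3.2 F [ 0.01 -0.53 -0.39] w 0.237 g 25.0
tool x [ 0.911  0.412 -0.   ] y [ 0.412 -0.911  0.   ] z [-0.e+00 -1.e-04 -1.e+00]
slide total [-0.0003 -0.0039  0.0009] rows>= 0.023898663834534446
```

The grip is confirmed: the opening is 21.8 mm, matching the 22 mm grip diameter. Lifting.

```bash
python3 -m pendant '{"slide":[[0,0,-0.04],[0,0,-0.08],[0,0,-0.08],[0,0,-0.08],[0,0,-0.07],[0,0,-0.04],[0,0,0]],"dr":[[0,0,0],[0,0,0],[0,0,0],[0,0,0],[0,0,0],[0,0,0],[0,0,0]],"claw":[0,0,0,0,0,0,0]}'
python3 - <<'E'
from h import *
go(.4605,.148,.215)
E
```

```text
clock: 3.9
position: [0.4999, -0.2162, 0.2353]
ee_rot: [3.069, 0.662, 0.004]
force: [1.1, -0.4, -1.5]
width: 0.235
gripper_force: 25.0
tcp [ 0.4999 -0.2162  0.2353] t 3.9 F [ 1.12 -0.4  -1.51] w 0.235 g 25.0
tool x [0.911 0.412 0.002] y [ 0.412 -0.911  0.002] z [ 0.0031 -0.0011 -1.    ]
slide total [ 0.3803 -1.1606  0.0658] rows>= 7.338367573912136
```

Now over to the round contact, keeping 65 mm or more of clearance at first, then a check.

```bash
python3 -m pendant '{"slide":[[0.02,-0.06,0],[0.042,-0.129,0],[0.042,-0.129,0],[0.042,-0.129,0],[0.042,-0.129,0],[0.042,-0.129,0],[0.042,-0.129,0],[0.042,-0.129,0],[0.042,-0.129,0.03],[0.022,-0.068,0.03]],"dr":[[0,0,0],[0,0,0],[0,0,0],[0,0,0],[0,0,0],[0,0,0],[0,0,0],[0,0,0],[0,0,0],[0,0,0]],"claw":[0,0,0,0,0,0,0,0,0,0]}'
python3 -m pendant '{"slide":[[0,0,0.05],[0,0,0.05],[0,0,0],[0,0,0]],"dr":[[0,0,0],[0,0,0],[0,0,0],[0,0,0]],"claw":[0,0,0,0]}'
python3 - <<'E'
from h import *
c,im=snap('side','s1.png')
cv2.imwrite('pics/s1c.png',cv2.resize(im[160:320,200:400,::-1],None,fx=3.5,fy=3.5,interpolation=cv2.INTER_CUBIC))
p=arm.observe()['position']
print(w2px(c,[[p[0],p[1],p[2]-.0963],[.4605,.148,.05]]))
go(.4605,.148,.1463)
E
```

```text
clock: 4.9
position: [0.4576, 0.1515, 0.2144]
ee_rot: [-3.068, -0.668, 0.001]
force: [0.7, -0.2, -1.4]
width: 0.237
gripper_force: 25.0
clock: 5.3
position: [0.4585, 0.1476, 0.1848]
ee_rot: [3.071, 0.662, -0.003]
force: [-0.0, 0.3, -1.4]
width: 0.232
gripper_force: 25.0
[[294.50323448 255.59535013]
 [294.57721401 273.67614982]]
tcp [0.459  0.1477 0.1854] t 5.35 F [ 0.75  0.56 -1.6 ] w 0.231 g 25.0
tool x [ 0.911  0.412 -0.   ] y [ 0.412 -0.911 -0.   ] z [-4.e-04 -1.e-04 -1.e+00]
slide total [0.0051 0.0013 0.1304] rows>= 0.7830395794689854
```

View pics/s1c.png

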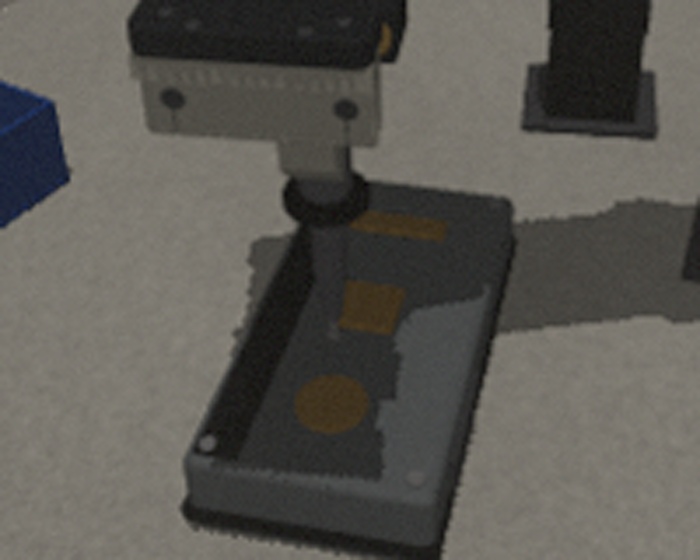

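The tip shows at crop (334,333), i.e. pixel (295.4,255.1), against a predicted (294.5,255.6), so it is straight below the TCP and lined up with the disc. Now pressing about 4 mm.

```bash
python3 -m pendant '{"slide":[[0.005,0.001,0.04],[0,0,0.04],[0,0,0.03],[0,0,0.015],[0,0,0.009],[0,0,0.009],[0,0,0],[0,0,0],[0,0,0],[0,0,0]],"dr":[[0,0,0],[0,0,0],[0,0,0],[0,0,0],[0,0,0],[0,0,0],[0,0,0],[0,0,0],[0,0,0],[0,0,0]],"claw":[0,0,0,0,0,0,0,0,0,0]}'
python3 - <<'E'
from h import *
F=arm.observe()['force'];print(F)
c,im=snap('side','s2.png')
cv2.imwrite('pics/s2c.png',cv2.resize(im[220:300,240:350,::-1],None,fx=5,fy=5,interpolation=cv2.INTER_CUBIC))
go(.4605,.148,.1423)
E
```

```text
clock: 6.35
position: [0.4606, 0.1482, 0.1426]
ee_rot: [3.071, 0.662, 0.001]
force: [-1.6, -0.7, 0.8]
width: 0.233
gripper_force: 25.0
[-1.61163947 -0.67092702  0.82582077]
tcp [0.4606 0.1482 0.1426] t 6.4 F [-1.27 -0.49  0.84] w 0.236 g 25.0
tool x [0.911 0.412 0.   ] y [ 0.412 -0.911  0.   ] z [ 3.e-04  1.e-04 -1.e+00]
slide total [-0.0004  0.0005  0.001 ] rows>= 0.007383418099434007
```

View pics/s2c.png

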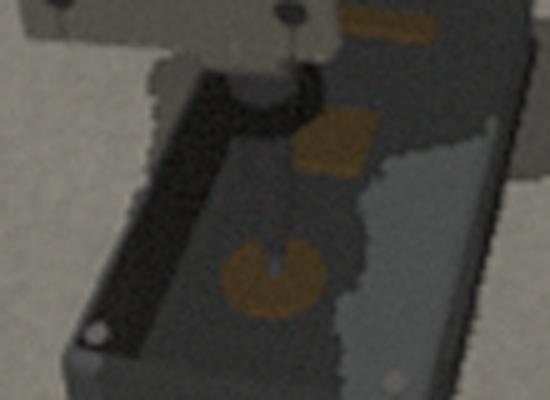

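The tip is on the disc's centre (crop 275,265), and the vertical force changed by +2.3 N. I'll hold briefly, lift 27 mm and shift to the square.

```bash
python3 -m pendant '{"slide":[[0,0,0],[0,0,0],[0,0,-0.04],[0,0,-0.06],[-0.005,0.05,-0.01],[-0.006,0.07,0],[-0.005,0.07,0],[-0.005,0.033,0],[0,0,0],[0,0,0]],"dr":[[0,0,0],[0,0,0],[0,0,0],[0,0,0],[0,0,0],[0,0,0],[0,0,0],[0,0,0],[0,0,0],[0,0,0]],"claw":[0,0,0,0,0,0,0,0,0,0]}'
python3 - <<'E'
from h import *
go(.4825,.0845,.1423)
E
```

```text
clock: 7.4
position: [0.4821, 0.0855, 0.1757]
ee_rot: [-3.07, -0.662, -0.0]
force: [-0.4, 0.1, -1.4]
width: 0.237
gripper_force: 25.0
tcp [0.4821 0.0855 0.1757] t 7.4 F [-0.41  0.14 -1.36] w 0.237 g 25.0
tool x [0.911 0.412 0.   ] y [ 0.412 -0.911 -0.   ] z [ 2.e-04  6.e-04 -1.e+00]
slide total [-0.0003  0.0035  0.1112] rows>= 0.6676644205985661
```

```bash
python3 -m pendant '{"slide":[[0,0.003,0.04],[0,0,0.03],[0,0,0.02],[0,0,0.012],[0,0,0.01],[0,0,0],[0,0,0],[0,0,0],[0,0,0],[0,0,0]],"dr":[[0,0,0],[0,0,0],[0,0,0],[0,0,0],[0,0,0],[0,0,0],[0,0,0],[0,0,0],[0,0,0],[0,0,0]],"claw":[0,0,0,0,0,0,0,0,0,0]}'
python3 - <<'E'
from h import *
c,im=snap('side','s3.png')
cv2.imwrite('pics/s3c.png',cv2.resize(im[200:290,250:360,::-1],None,fx=5,fy=5,interpolation=cv2.INTER_CUBIC))
go(.499,-.216,.2353)
E
```

```text
clock: 8.4
position: [0.4827, 0.0839, 0.142]
ee_rot: [3.071, 0.662, 0.0]
force: [-1.0, 1.3, 1.1]
width: 0.233
gripper_force: 25.0
tcp [0.4827 0.0839 0.142 ] t 8.45 F [-1.51  0.15  1.4 ] w 0.233 g 25.0
tool x [0.911 0.412 0.   ] y [ 0.412 -0.911  0.   ] z [ 3.e-04  0.e+00 -1.e+00]
slide total [-0.3623  0.9331 -0.3112] rows>= 6.2893771261939575
```

View pics/s3c.png

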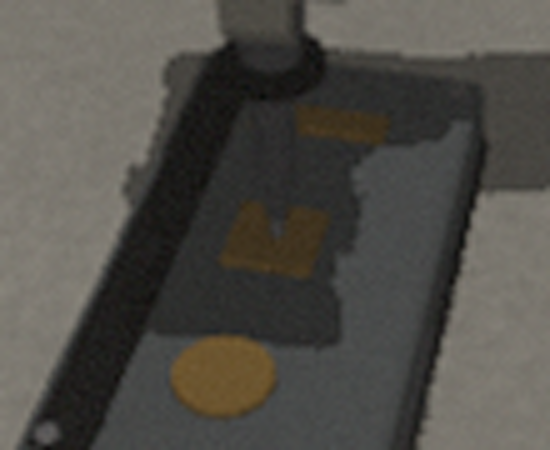

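The tip is at the middle of the square (crop 277,230), pressing about 2.5 N. Lifting off and going back over the stand.

```bash
python3 -m pendant '{"slide":[[0,0,0],[0,0,0],[0,0,-0.06],[0,0,-0.1],[0,0,-0.1],[0,0,-0.05],[-0.03,0.08,0],[-0.048,0.124,0],[-0.048,0.124,0],[-0.048,0.124,0]],"dr":[[0,0,0],[0,0,0],[0,0,0],[0,0,0],[0,0,0],[0,0,0],[0,0,0],[0,0,0],[0,0,0],[0,0,0]],"claw":[0,0,0,0,0,0,0,0,0,0]}'
python3 -m pendant '{"slide":[[-0.048,0.124,0],[-0.048,0.124,0],[-0.048,0.124,0],[-0.032,0.08,0],[-0.012,0.03,0],[0,0,0],[0,0,0],[0,0,0]],"dr":[[0,0,0],[0,0,0],[0,0,0],[0,0,0],[0,0,0],[0,0,0],[0,0,0],[0,0,0]],"claw":[0,0,0,0,0,0,0,0]}'
python3 - <<'E'
from h import *
go(.499,-.216,.1163)
E
```

```text
clock: 9.45
position: [0.4911, -0.063, 0.2349]
ee_rot: [3.07, 0.663, 0.001]
force: [0.6, -0.1, -1.7]
width: 0.236
gripper_force: 25.0
clock: 10.25
position: [0.4995, -0.2144, 0.2349]
ee_rot: [-3.07, -0.666, -0.0]
force: [0.2, -1.0, -1.9]
width: 0.233
gripper_force: 25.0
tcp [ 0.4995 -0.2144  0.2349] t 10.25 F [ 0.24 -1.03 -1.94] w 0.233 g 25.0
tool x [0.91  0.414 0.   ] y [ 0.414 -0.91  -0.   ] z [ 2.e-04  6.e-04 -1.e+00]
slide total [-0.0039  0.0045  0.3953] rows>= 2.3718981483125035
```

```bash
python3 -m pendant '{"slide":[[-0.003,0.003,0],[0,0,0.04],[0,0,0.05],[0,0,0.05],[0,0,0.05],[0,0,0.05],[0,0,0.02],[0,0,0]],"dr":[[0,0,0],[0,0,0],[0,0,0],[0,0,0],[0,0,0],[0,0,0],[0,0,0],[0,0,0]],"claw":[0,0,0,0,0,0,0,0]}'
python3 - <<'E'
from h import *
go(.499,-.216,.1163)
E
```

```text
clock: 11.05
position: [0.498, -0.217, 0.1557]
ee_rot: [-3.07, -0.662, 0.003]
force: [-0.1, -0.6, -0.8]
width: 0.233
gripper_force: 25.0
tcp [ 0.498  -0.217   0.1557] t 11.05 F [-0.1  -0.61 -0.84] w 0.233 g 25.0
tool x [ 0.911  0.412 -0.002] y [ 0.412 -0.911 -0.002] z [-2.e-03  8.e-04 -1.e+00]
slide total [ 0.0046 -0.0013  0.1312] rows>= 0.7879788057644569
```

No side force on the way into the hole. Lowering to just above the seat, then releasing.

```bash
python3 -m pendant '{"slide":[[0.003,0,0.04],[0,0,0.04],[0,0,0.03],[0,0,0.015],[0,0,0.004],[0,0,0],[0,0,0]],"dr":[[0,0,0],[0,0,0],[0,0,0],[0,0,0],[0,0,0],[0,0,0],[0,0,0]],"claw":[0,0,0,0,0,0,0]}'
python3 - <<'E'
from h import *
go(.499,-.216,.1163)
E
```

```text
clock: 11.75
position: [0.4998, -0.2172, 0.1185]
ee_rot: [3.071, 0.662, 0.001]
force: [-0.1, -0.2, -2.0]
width: 0.234
gripper_force: 25.0
tcp [ 0.4998 -0.2172  0.1185] t 11.75 F [-0.11 -0.16 -1.99] w 0.234 g 25.0
tool x [0.911 0.412 0.   ] y [ 0.412 -0.911  0.   ] z [ 6.e-04 -2.e-04 -1.e+00]
slide total [-0.0009 -0.0047  0.0072] rows>= 0.051885324608615516
```

```bash
python3 -m pendant '{"slide":[[0,-0.003,0.005],[0,0,0.002],[0,0,0]],"dr":[[0,0,0],[0,0,0],[0,0,0]],"claw":[0,0,0]}'
python3 -m pendant '{"slide":[[0,0,0],[0,0,0],[0,0,0],[0,0,0],[0,0,0],[0,0,0],[0,0,0],[0,0,0],[0,0,0],[0,0,0]],"dr":[[0,0,0],[0,0,0],[0,0,0],[0,0,0],[0,0,0],[0,0,0],[0,0,0],[0,0,0],[0,0,0],[0,0,0]],"claw":[0.3,0.4,0.6,0.8,1,1,1,1,1,1]}'
python3 -m pendant '{"slide":[[0,0,-0.04],[0,0,-0.08],[0,0,-0.1],[0,0,-0.1],[0,0,-0.1],[0,0,-0.05],[0,0,0],[0,0,0]],"dr":[[0,0,0],[0,0,0],[0,0,0],[0,0,0],[0,0,0],[0,0,0],[0,0,0],[0,0,0]],"claw":[1,1,1,1,1,1,1,1]}'
python3 - <<'E'
from h import *
c,im=snap('side','s4.png')
cv2.imwrite('pics/s4c.png',cv2.resize(im[90:210,310:430,::-1],None,fx=4.5,fy=4.5,interpolation=cv2.INTER_CUBIC))
print(w2px(c,[[.499,-.216,z] for z in(.168,.101,.095)]))
E
```

```text
clock: 12.05
position: [0.4993, -0.2162, 0.1163]
ee_rot: [3.071, 0.662, 0.0]
force: [-0.7, 1.0, 0.8]
width: 0.239
gripper_force: 25.0
clock: 13.05
position: [0.4991, -0.2163, 0.116]
ee_rot: [3.071, 0.662, -0.0]
force: [0.8, 0.4, 0.6]
width: 0.987
gripper_force: 0.0
clock: 13.85
position: [0.499, -0.2162, 0.2572]
ee_rot: [3.071, 0.662, 0.001]
force: [-0.8, -0.1, 0.1]
width: 0.999
gripper_force: 0.0
[[373.80287461 123.23600379]
 [371.32330616 151.47192096]
 [371.11325864 153.87230374]]
```

View pics/s4c.png

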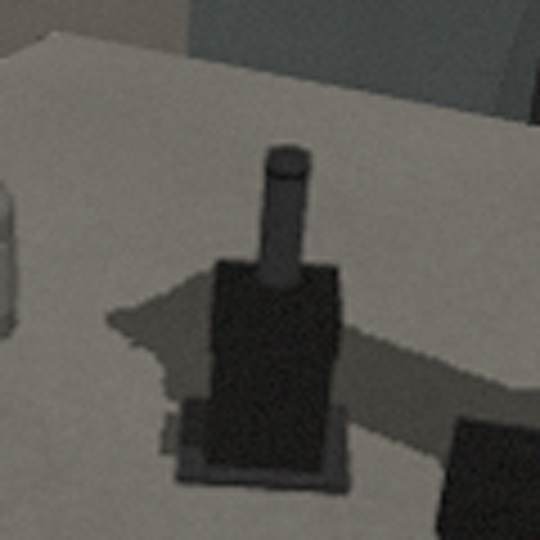

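The pen stands upright with its top centre at crop (288,160), i.e. pixel (374,125.5), the same as at the start, so it is fully seated and released.

```bash
python3 -c "
from cell import arm
print(arm.sign_off())"
```

```text
the job is handed in; nothing more can be done
None
```

I touched the tester to the middle of the round contact and then the square one at about 2.5 N each, put it back upright and seated in its stand, let go, and handed the job in at about 14 s (no verdict was returned).

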